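# Dial 3-5-1 on a thumbwheel decade box and press its connect key

### The arm

A 7-joint arm with a two-finger parallel gripper is mounted at the origin on the work surface. World frame = base frame: x ahead of the robot, y to its left, z up, the work surface at z = 0. Lengths are in m, angles in rad, forces in N, time in s.
With the tool pointing down it reaches from about 0.4 to 0.85 m from the base axis. Payload 6.9 kg.
Tool frame: the origin (TCP) lies midway between the tips of the shut fingers; the grasp point (between the pads) lies behind it (ctrl.pinch_z is the z of the grasp point in the tool frame, in m); z points along the fingers, y is the direction in which the jaws open and shut (so a half turn about z gives the same grasp; the last joint's range is limited). The gripper opens to 85 mm and grips with 20 to 120 N. Pads are 22 mm wide; open, the fingers measure 114 mm over their backs; the gripper's body (76 mm by 85 mm) begins 54 mm behind the grasp point. The pads swing forward as they close: fully open they stand 13 mm farther back than shut.
Start: joints at [1.278, 0.507, -0.238, 1.5, 0.126, 1.149, -0.155], TCP at [0.243, -0.576, 0.231] pointing down, gripper open.
Joint ranges: [-3.08, 3.08], [-0.24, 2.05], [-1.43, 1.35], [0, 2.5], [-1.52, 4.66], [0.17, 1.96], [-2.89, 2.89]. Speed limits (rad/s): [2.39, 2.39, 3.14, 3.14, 3.14, 3.14, 3.14].

### API

Orientations are given as a unit quaternion [w, x, y, z].
In Python, from station import ctrl, get_state, vision, ticket, models gives the robot as it stands. Calls block until the motion is done:
- ctrl.movep(position, orientation): joint-space move of the TCP to a pose.
- ctrl.movel(position, frame=None, max_speed=0.15): straight line of the TCP; frame=None keeps the orientation; max_speed is the mean speed in m/s.
- ctrl.set_joints(angles): joint-space move.
- ctrl.ungrasp() and ctrl.close_gripper(force=None): open the fingers fully, or close them until they stop; force is the grip in N (None keeps the last).
- ctrl.pause(seconds).
- ctrl.ik(position, orientation): joint angles nearest the present ones, or None.
- get_state(): the state.
- vision.grab_frame(name): name is "scene" or "top" or "wrist"; returns (picture, depth): 384x512x3 uint8, blue, green, red; 384x512 float32, m along the optical axis (not along the pixel's ray), 0 where there is no reading.
- vision.camera_info(name): a dict with "mtx" (3x3 intrinsics, pixels), "R" (3x3) and "t" (3): a world point X has camera coordinates R X + t; the wrist camera has in their place "hand_eye" (4x4, takes a point from camera to tool coordinates, whose origin is the TCP and whose axes are the flange's). Camera axes: x right, y down, z forward; pixel columns grow to the right and rows downward; lengths in m; the calibration is good to about 2 mm. A picture is of the moment at which its call begins: read the wrist's pose just before it. camera_info takes no time and is no camera call.
A pose or a line that the arm cannot do raises ctrl.Unreachable and nothing moves.
- ticket.close_job(): hands the job in, once; it reports no verdict.
Trained networks look in the newest picture that a camera, given by its name, has taken for a name from the list of things; names that differ only in an ending like _2 or _b are one class to them, and where a whole thing is asked for, a point or a joint stands for the part that bears it (a point fixed in the world has none). Each returns a list of dicts, best first, with "p" (0 to 1); they miss things now and then, are a little off and sometimes report something else, mostly with a low value. They report only what shows in the picture. A call takes as long as a camera call.
- models.recognise(camera, target): "point" ([column, row] in pixels, amid what is visible of it).
- models.masks_of(camera, target): "mask" (384x512 bool, what is visible of it) and "point" ([column, row] in pixels, amid what is visible of it).
The state is a dict: "time": time; "qpos": joint angles; "qd": joint speeds; "tau": joint torques, N m; "tcp_pos": TCP position; "eef_rot": TCP orientation; "contact_force": force on the tool from outside, world axes, zero at the start; "wrist_torque": the same for the moment, N m; "width": finger opening in m.
Only numpy, scipy, OpenCV 4.12 (cv2) and the standard library are available. Lean on these libraries where they do the work, as an engineer would, in place of code of your own. Each camera call takes 0.05 s, during which the arm holds its last target. There are 200 camera calls.

### The job

Set the three thumbwheels of the resistance decade box to 3-5-1, reading from left to right as seen from the robot's side, each sitting properly in its click, then press the connect key fully home and let it come back up. Handle the wheels gently, as their sprung axles bend under a heavy push, and leave the screwdriver, the parts organiser and the hot end where they lie.

Things in the scene. Friction and masses are not known exactly. Their poses are not given: they have to be found in the camera images.
- decade_box: resistance decade box, fixed on the bench: aluminium case 130 (x) x 226 (y) mm, flat black top panel 62 mm above the bench. Origin: centre of its underside; -x is its near side (to the robot), +y its left. Left to right on the panel: two binding posts 18 mm tall (y = 88, x = -19 and 19 mm), three thumbwheels at 34 mm pitch (y = 38, 4, -30 mm), a square grey key (y = -83 mm)
- axle_left: sprung axle of the left wheel, level along the box's y; origin in the middle of the rim, 50 mm above the bench at rest. Pushed down, it starts to give at about 4 N, then sinks 1 mm for each further 8 N. A finger drawn along the rim under less than about 7 N slips instead of turning it past its click; over 16 N on a wheel bends the axle
- axle_middle: sprung axle of the middle wheel, as the left one
- axle_right: sprung axle of the right wheel, as the left one
- rim_left (a point): top of the left wheel's grey, black-ribbed rim at rest, middle of its 10 mm width; radius 20 mm, 8 mm above the panel, 70 mm above the bench; fixed to the box. To its right, on the same wheel, a white number drum (12 mm wide, middle 11.5 mm from the rim's): its top face shows the digit as so many black dots, none for 0; a white line on the panel points at it
- rim_middle (a point): top of the middle wheel's grey, black-ribbed rim at rest, middle of its 10 mm width; radius 20 mm, 8 mm above the panel, 70 mm above the bench; fixed to the box. To its right, on the same wheel, a white number drum (12 mm wide, middle 11.5 mm from the rim's): its top face shows the digit as so many black dots, none for 0; a white line on the panel points at it
- rim_right (a point): top of the right wheel's grey, black-ribbed rim at rest, middle of its 10 mm width; radius 20 mm, 8 mm above the panel, 70 mm above the bench; fixed to the box. To its right, on the same wheel, a white number drum (12 mm wide, middle 11.5 mm from the rim's): its top face shows the digit as so many black dots, none for 0; a white line on the panel points at it
- wheel_left (a joint): angle of the left wheel in rad, about its axle. The digit set is value / 0.6283, modulo 10. It grows as the top of the rim is drawn to the box's +x (away from its near side): 12.6 mm of rim travel per digit. Endless both ways, ten positions; a detent (about 3.5 N at the rim) pulls it into the nearest one. To be set to 3.
- wheel_middle (a joint): angle of the middle wheel in rad, about its axle. The digit set is value / 0.6283, modulo 10. It grows as the top of the rim is drawn to the box's +x (away from its near side): 12.6 mm of rim travel per digit. Endless both ways, ten positions; a detent (about 3.5 N at the rim) pulls it into the nearest one. To be set to 5.
- wheel_right (a joint): angle of the right wheel in rad, about its axle. The digit set is value / 0.6283, modulo 10. It grows as the top of the rim is drawn to the box's +x (away from its near side): 12.6 mm of rim travel per digit. Endless both ways, ten positions; a detent (about 3.5 N at the rim) pulls it into the nearest one. To be set to 1.
- key_top (a point): middle of the top face of the square connect key, 26 x 26 mm, standing 10 mm above the panel (72 mm above the bench) when up; 83 mm to the right of the box's middle
- key (a joint): how far the connect key is pressed, m: 0 up, 0.005 fully home; it starts to move at 1.5 N, takes 4.5 N fully down and springs back
- screwdriver: bystander: black-handled screwdriver, 170 mm long, lying on the bench; origin below the middle of its length
- organiser: bystander: clear open parts organiser, 120 x 180 x 32 mm, with brass and steel inserts; origin: centre of its underside
- hotend: bystander: aluminium printer hot end standing upright, 22 mm across, 44 mm tall; origin: centre of its underside

How it is judged:
By the outcome, as a careful person would: the job done as asked, in the order asked, and still so for the second after the job is handed in, with the robot touching nothing.
It also fails if it takes over 70 s, if anything falls off the work surface, if the arm or the gripper's body presses on something with over 40 N, if the wrist force passes 120 N, or if a joint passes its speed limit or range.

## Working session

There is one attempt and no reset: what is moved stays moved. The work goes in short steps, each a Python script; the robot and the scene stay as the last script left them, time stands still between calls to the robot, and variables do not carry over. Pictures are saved under pics/ and viewed, about 8 in all and at most 12, crops included, and the job is handed in when it is done.

```bash
ls; mkdir -p pics; python3 - <<'E'
from station import ctrl,get_state,vision,models
import cv2,numpy as np
s=get_state();print(s['time'],s['tcp_pos'],s['eef_rot'],s['contact_force'],s['width'],ctrl.pinch_z)
for c in ['top','scene']:
    p,d=vision.grab_frame(c);cv2.imwrite(f'pics/{c}0.png',p);np.save(f'{c}0d.npy',d)
    i=vision.camera_info(c);print(c,i)
    for t in ['decade_box','rim_left','rim_middle','rim_right','wheel_left','key_top','screwdriver','organiser','hotend']:
        r=models.recognise(c,t);print(t,[(np.round(q['point']),round(q['p'],2)) for q in r[:3]])
E
python3 -c "
import cv2,numpy as np
a=cv2.imread('pics/top0.png');cv2.imwrite('pics/t0.png',cv2.resize(a,(800,600),interpolation=cv2.INTER_CUBIC))"
```

```text
pics
0.0 [ 0.24242388 -0.57553849  0.23041962] [-8.71563016e-04  9.80187342e-01  1.98070644e-01 -1.85191501e-04] [ 0.05842638  0.86235691 -0.16368347] 0.08515776234281648 -0.0187
top {'mtx': array([[389.95847884,   0.        , 252.78840571],
       [  0.        , 389.95847884, 194.26640387],
       [  0.        ,   0.        ,   1.        ]]), 'R': array([[-0.01509654, -0.99973936, -0.01712594],
       [-0.99116562,  0.01721985, -0.13150741],
       [ 0.13176804,  0.01498934, -0.99116724]]), 't': array([0.09126988, 0.59312   , 0.88488981])}
decade_box [(array([240., 230.]), 0.94)]
rim_left [(array([239., 230.]), 0.58)]
rim_middle [(array([240., 234.]), 0.67)]
rim_right [(array([240., 229.]), 0.79), (array([368., 237.]), 0.36)]
wheel_left [(array([227., 228.]), 0.59)]
key_top [(array([239., 231.]), 0.19)]
screwdriver [(array([154., 230.]), 0.61)]
organiser [(array([368., 237.]), 0.76)]
hotend []
scene {'mtx': array([[432.2906751 ,   0.        , 251.67345877],
       [  0.        , 432.2906751 , 198.85235167],
       [  0.        ,   0.        ,   1.        ]]), 'R': array([[-0.68995709,  0.72378173,  0.00996114],
       [ 0.38900846,  0.38236379, -0.83813505],
       [-0.61043561, -0.57440225, -0.54537182]]), 't': array([ 0.35010671, -0.18784418,  1.41743732])}
decade_box [(array([286., 210.]), 0.69), (array([275., 188.]), 0.63)]
rim_left [(array([287., 214.]), 0.83)]
rim_middle [(array([288., 212.]), 0.89)]
rim_right [(array([287., 208.]), 0.71)]
wheel_left [(array([291., 203.]), 0.64), (array([287., 210.]), 0.44), (array([361., 260.]), 0.4)]
key_top []
screwdriver [(array([363., 259.]), 0.63)]
organiser [(array([209., 170.]), 0.95), (array([286., 202.]), 0.62), (array([274., 192.]), 0.6)]
hotend [(array([402., 286.]), 0.69)]
```

View pics/t0.png

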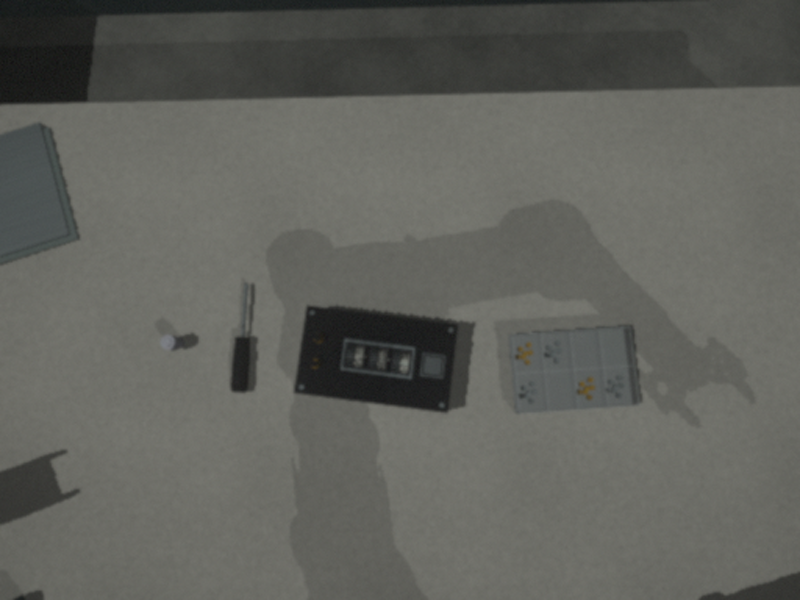

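The top view shows the box's panel corners at about (308,308), (458,322), (446,411) and (296,393) in the 800x600 picture. The organiser is to its right, and the screwdriver and hot end are to its left. Next I compute the box pose and look from close by.

```bash
cat > h.py <<'E'
from station import ctrl,get_state,vision,models,ticket
import cv2,numpy as np
from scipy.spatial.transform import Rotation as Ro
def ray(c,uv,z):
    i=vision.camera_info(c);d=i['R'].T@np.linalg.solve(i['mtx'],[uv[0],uv[1],1]);o=-i['R'].T@i['t']
    return o+d*(z-o[2])/d[2]
def quat(yaw): # tool down, tool x at heading yaw
    m=np.array([[np.cos(yaw),np.sin(yaw),0],[np.sin(yaw),-np.cos(yaw),0],[0,0,-1]])
    q=Ro.from_matrix(m).as_quat();return q[[3,0,1,2]]
def wray(i,T,uv,z):
    X=i['hand_eye'];d=T[:3,:3]@X[:3,:3]@np.linalg.solve(i['mtx'],[uv[0],uv[1],1]);o=(T@X)[:3,3]
    return o+d*(z-o[2])/d[2]
def tool():
    s=get_state();q=s['eef_rot'];T=np.eye(4);T[:3,:3]=Ro.from_quat(np.r_[q[1:],q[0]]).as_matrix();T[:3,3]=s['tcp_pos'];return T
E
python3 - <<'E'
from h import *
c=np.array([[308,308],[458,322],[446,411],[296,393]])*.64
P=np.array([ray('top',u,.062) for u in c]);print(P.round(4))
L=np.array([[65,113],[65,-113],[-65,-113],[-65,113]])/1e3
A=P[:,:2]-P[:,:2].mean(0);H=(L-L.mean(0)).T@A
yaw=np.arctan2(H[0,1]-H[1,0],H[0,0]+H[1,1]);print('ctr',P.mean(0),'yaw',yaw, np.linalg.norm(P[0]-P[1]),np.linalg.norm(P[1]-P[2]))
ctr=P.mean(0)[:2];np.save('box.npy',[*ctr,yaw])
i=vision.camera_info('wrist');print(i)
for y in [yaw,yaw+np.pi/2,yaw-np.pi/2,yaw+np.pi]:
    for z in (.1,.25): print(y,z,ctrl.ik([*ctr,z],quat(y)))
E
```

```text
[[ 0.5872  0.2104  0.062 ]
 [ 0.5626 -0.0111  0.062 ]
 [ 0.4336  0.0099  0.062 ]
 [ 0.4626  0.2275  0.062 ]]
ctr [0.51149689 0.10919227 0.062     ] yaw -0.12835345812743384 0.22290674478998826 0.13061939445262305
{'mtx': array([[302.49036406,   0.        , 253.24092441],
       [  0.        , 302.49036406, 192.01680338],
       [  0.        ,   0.        ,   1.        ]]), 'hand_eye': array([[-7.51534681e-04, -9.65227741e-01, -2.61409342e-01,
         6.57761341e-02],
       [ 9.99999311e-01, -9.61062670e-04,  6.73695071e-04,
         4.89317758e-04],
       [-9.01499931e-04, -2.61408656e-01,  9.65227798e-01,
        -1.42904520e-01],
       [ 0.00000000e+00,  0.00000000e+00,  0.00000000e+00,
         1.00000000e+00]])}
-0.12835345812743384 0.1 [ 0.02173968  0.52184966 -0.41321364  1.93945256  0.30129385  0.74031812
 -2.26615617]
-0.12835345812743384 0.25 [ 0.27759578  0.40181696 -0.77611485  1.73163875  0.30713434  1.1341638
 -2.28958848]
1.4424428686674626 0.1 [ 0.20154184  0.57460016 -0.69826596  1.93724191  0.50335702  0.8101108
 -0.90341207]
1.4424428686674626 0.25 [ 0.36452897  0.43908898 -0.9250593   1.73071094  0.37886709  1.16288431
 -0.79702347]
-1.6991497849223305 0.1 [ 0.45846615  0.78455476 -1.22601671  1.9344207   0.85651279  1.07596464
  1.86940067]
-1.6991497849223305 0.25 [ 0.50482576  0.54984078 -1.22432465  1.72936514  0.54327404  1.25575726
  2.16284604]
3.013239195462359 0.1 [ 0.32964483  0.64511064 -0.92788437  1.93577274  0.66183126  0.8995776
  0.50324728]
3.013239195462359 0.25 [ 0.51631809  0.56511238 -1.25645924  1.7292659   0.56249351  1.26948735
  0.57049114]
```

```bash
python3 - <<'E'
from h import *
x,y,w=np.load('box.npy');R=np.array([[np.cos(w),-np.sin(w)],[np.sin(w),np.cos(w)]])
ctrl.close_gripper(20);print(get_state()['time'])
p=np.array([x,y])+R@[0,-.010]
ctrl.movep([*p,.17],quat(w+np.pi/2));T=tool();s=get_state();print(s['time'],T.round(4),s['contact_force'],s['width'])
im,d=vision.grab_frame('wrist');cv2.imwrite('pics/w0.png',im);np.save('w0d.npy',d);np.save('w0T.npy',T)
cv2.imwrite('pics/w0b.png',cv2.resize(im,(800,600),interpolation=cv2.INTER_CUBIC))
for t in ['rim_left','rim_middle','rim_right','wheel_left','key_top','decade_box']:
    r=models.recognise('wrist',t);print(t,[(np.round(q['point']),round(q['p'],2)) for q in r[:4]])
E
```

```text
1.7667
4.35 [[ 1.300e-01  9.915e-01 -1.000e-04  5.106e-01]
 [ 9.915e-01 -1.300e-01 -5.000e-04  9.810e-02]
 [-5.000e-04 -0.000e+00 -1.000e+00  1.699e-01]
 [ 0.000e+00  0.000e+00  0.000e+00  1.000e+00]] [0.48963252 0.36301817 0.81293643] 0.00011198483116213864
rim_left [(array([250., 136.]), 0.87)]
rim_middle [(array([251., 134.]), 0.8)]
rim_right [(array([252., 177.]), 0.61), (array([252., 134.]), 0.57)]
wheel_left [(array([248., 135.]), 0.78)]
key_top []
decade_box [(array([252., 137.]), 0.68)]
```

View pics/w0b.png

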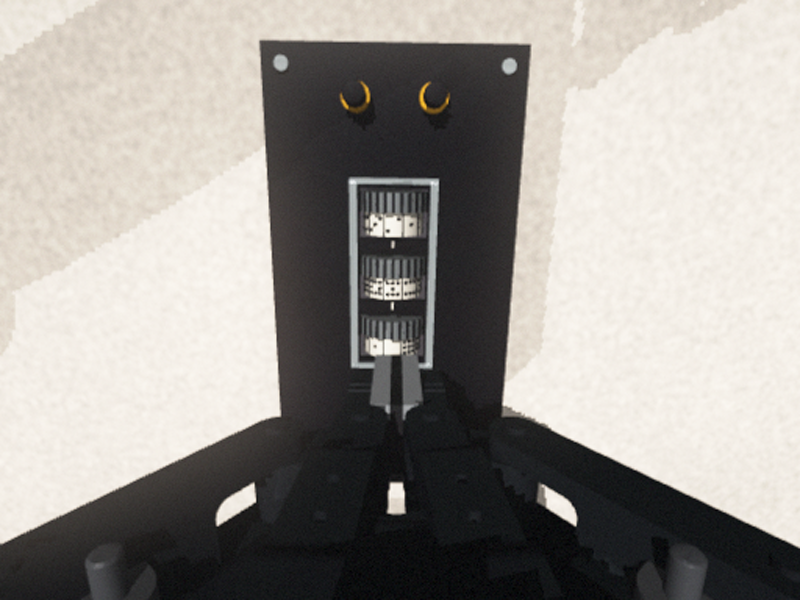

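Wrist view, where image right is box +x and up is box +y: all three wheels show, with drums at about (393,224), (393,290) and (390,347). The shut fingertips reach up to (397,355). I zoom in for the dots and the tip shape, and refine the box pose.

```bash
python3 - <<'E'
from h import *
im=cv2.imread('pics/w0.png');cv2.imwrite('pics/w0c.png',cv2.resize(im[110:270,210:295],None,fx=6,fy=3.75*1,interpolation=cv2.INTER_CUBIC)) if 0 else cv2.imwrite('pics/w0c.png',np.hstack([cv2.resize(im[112:192,218:288],None,fx=7,fy=7,interpolation=cv2.INTER_CUBIC),cv2.resize(im[180:272,232:272],(300,560),interpolation=cv2.INTER_CUBIC)]))
T=np.load('w0T.npy');i=vision.camera_info('wrist')
d=np.load('w0d.npy');print(d[60,240],d[250,246:260].round(3),d[235,240:270].round(3))
# panel frame & window corners in 800 px
f=lambda u,z:wray(i,T,np.array(u)*.64,z)
for n,u in dict(TL=(261,41),TR=(530,45)).items(): print(n,f(u,.062))
for n,u in dict(wTL=(349,179),wTR=(439,180),wBR=(433,368),wBL=(352,366)).items(): print(n,f(u,.062))
for n,u in dict(drL=(393,224),drM=(393,290)).items(): print(n,f(u,.068))
E
```

```text
0.23174241 [0.123 0.123 0.123 0.124 0.123 0.123 0.122 0.124 0.124 0.124 0.123 0.124
 0.123 0.125] [0.138 0.138 0.139 0.139 0.138 0.139 0.139 0.139 0.138 0.139 0.138 0.139
 0.139 0.138 0.138 0.139 0.139 0.139 0.14  0.139 0.138 0.138 0.14  0.139
 0.139 0.138 0.139 0.14  0.269 0.268]
TL [0.46317686 0.23123564 0.062     ]
TR [0.59069097 0.21266843 0.062     ]
wTL [0.49491227 0.16251754 0.062     ]
wTR [0.54072346 0.15597132 0.062     ]
wBR [0.52616704 0.05271262 0.062     ]
wBL [0.48040923 0.05999243 0.062     ]
drL [0.51441428 0.13742335 0.068     ]
drM [0.50978938 0.10276529 0.068     ]
```

View pics/w0c.png

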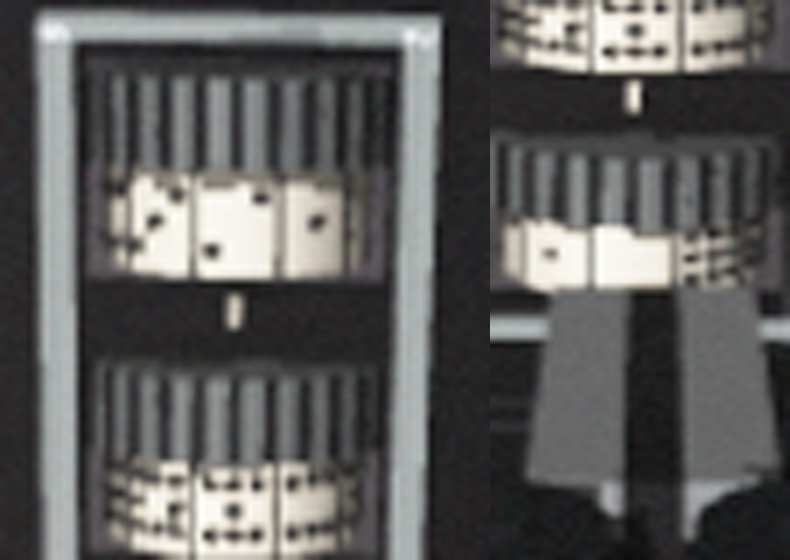

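The dots read left 2 (3 beside it to the left, 1 to the right), middle 7 (6 to its right), right 0 (1 to its left). That means +1, -2, +1 digits. The fingertip is about 13 mm along tool y and 22 mm along tool x, so I turn tool x along the stroke and begin with the left wheel under force control.

```bash
cat >> h.py <<'E'
C=np.array([.5108,.1103]);W=-.141
RB=np.array([[np.cos(W),-np.sin(W)],[np.sin(W),np.cos(W)]])
Q=quat(W+np.pi)
def bp(x,y,z): return [*(C+RB@[x,y]),z]
def fz(n=4):
    a=[]
    for _ in range(n): a.append(get_state()['contact_force']);ctrl.pause(.01)
    return np.mean(a,0)
log=[]
def stroke(y,d,off=.0015,L=.0135,target=10.5,zs=.0735):
    x0=-d*L/2;yy=y+off
    ctrl.movel(bp(x0,yy,.080),max_speed=.1);ctrl.movel(bp(x0,yy,zs),max_speed=.03);ctrl.pause(.1);b=fz(8)[2];z=zs;print('bias',b,get_state()['tcp_pos'])
    while True:
        f=fz()[2]-b;log.append((round(z*1e3,2),round(f,1)))
        if f>target-1.5 : break
        if z<.0665: ctrl.movel(bp(x0,yy,.085));print(log);raise SystemExit('no contact')
        z-=.0004 if f<1 else (.00025 if f<6 else .00012)
        ctrl.movel(bp(x0,yy,z),max_speed=.02)
    print('pressed',log[-8:],get_state()['time'])
    fs=[]
    n=6
    for k in range(1,n+1):
        ctrl.movel(bp(x0+d*L*k/n,yy,z),max_speed=.03);f=fz(2)-[0,0,b];fs.append((f.round(1).tolist(),round(z*1e3,2)))
        z+=np.clip((f[2]-target)/12e3,-.0003,.0004)
    print('stroke',fs)
    ctrl.movel(bp(x0+d*L,yy,z+.002),max_speed=.03);ctrl.movel(bp(x0+d*L,yy,.085),max_speed=.1)
    print('t',get_state()['time'])
def look(name,box=None):
    ctrl.pause(.2);T=tool();im,_=vision.grab_frame('wrist');np.save(f'{name}T.npy',T);cv2.imwrite(f'pics/{name}.png',im)
E
python3 - <<'E'
from h import *
ctrl.movep(bp(-.007,.0395,.10),Q);print(get_state()['time'],get_state()['tcp_pos'],bp(-.007,.0395,.1))
stroke(.038,1)
ctrl.movel(bp(-.06,.004,.12),max_speed=.2)
look('w1')
im=cv2.imread('pics/w1.png');cv2.imwrite('pics/w1b.png',cv2.resize(im,(800,600),interpolation=cv2.INTER_CUBIC))
print(get_state()['time'])
E
```

```text
5.725 [0.50950766 0.15022545 0.10005602] [np.float64(0.5094205320917096), np.float64(0.1503917331664521), 0.1]
bias -0.13241931194682494 [0.50973568 0.15042412 0.07364816]
pressed [(69.65, np.float64(5.4)), (69.4, np.float64(7.1)), (69.28, np.float64(6.8)), (69.16, np.float64(6.8)), (69.04, np.float64(8.0)), (68.92, np.float64(8.2)), (68.8, np.float64(8.9)), (68.68, np.float64(9.2))] 11.4583
stroke [([-3.1, -1.6, 10.0], 68.68), ([-1.8, -1.7, 10.0], np.float64(68.64)), ([0.4, -2.5, 9.8], np.float64(68.6)), ([1.9, -1.9, 9.2], np.float64(68.54)), ([1.5, -1.4, 10.0], np.float64(68.43)), ([-3.0, -2.0, 11.4], np.float64(68.39))]
t 13.6
14.4167
```

View pics/w1b.png

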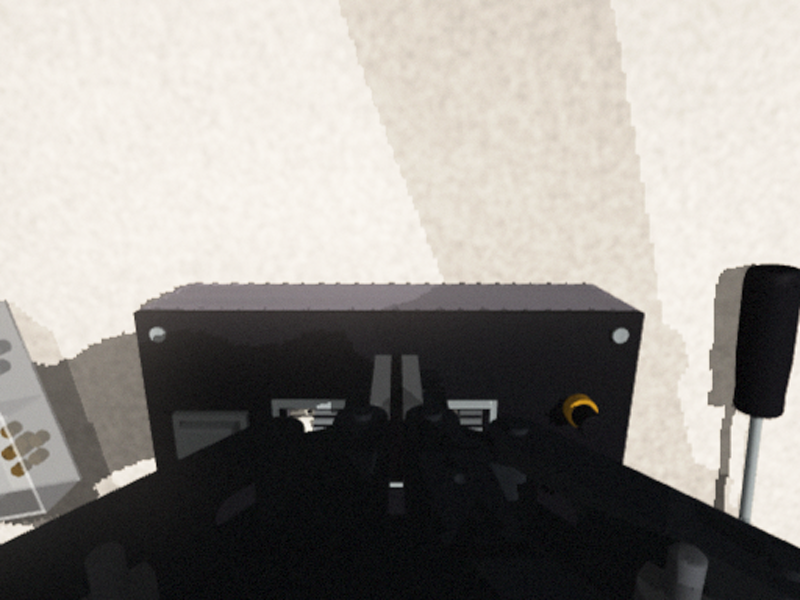

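Here the camera looks from the robot side, image up is towards the robot, and the fingers hide the wheels. The tangential force went through one full detent cycle, which fits one click. I shift the tool to +x and look again.

```bash
python3 - <<'E'
from h import *
ctrl.movel(bp(.05,.004,.12),max_speed=.25)
look('w2')
im=cv2.imread('pics/w2.png')
i=vision.camera_info('wrist');T=np.load('w2T.npy')
def proj(P):
    q=np.linalg.inv(T@i['hand_eye'])@[*P,1];u=i['mtx']@q[:3];return u[:2]/u[2]
u=proj(bp(0,-.0035,.07));print(u);c,r=int(u[0]),int(u[1])
cv2.imwrite('pics/w2b.png',cv2.resize(im[max(0,r-40):r+40,c-90:c+90],None,fx=4.4,fy=4.4,interpolation=cv2.INTER_CUBIC))
print(get_state()['time'])
E
```

```text
[242.3669676  137.58064561]
15.2583
```

View pics/w2b.png

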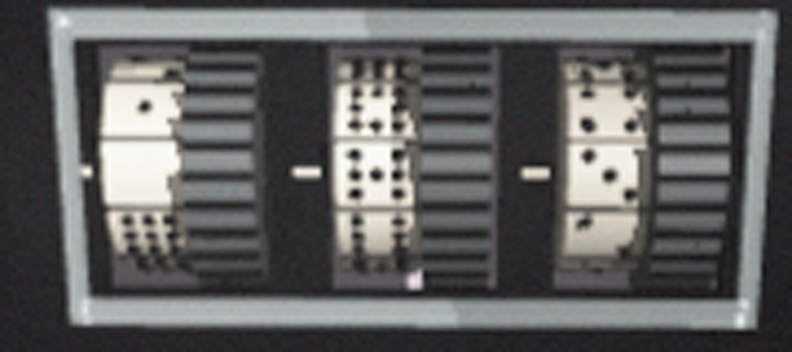

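Image right is the box's left here. The left wheel now reads 3, square to its pointer, the middle 7 and the right 0. Next are two -1 strokes on the middle wheel and one +1 stroke on the right.

```bash
python3 - <<'E'
from h import *
stroke(.004,-1,zs=.0715)
stroke(.004,-1,zs=.0715)
stroke(-.030,1,zs=.0715)
ctrl.movel(bp(.04,-.02,.12),max_speed=.25)
ctrl.movel(bp(.05,.004,.12),max_speed=.25)
look('w3')
im=cv2.imread('pics/w3.png');r,c=137,242
cv2.imwrite('pics/w3b.png',cv2.resize(im[max(0,r-40):r+40,c-90:c+90],None,fx=4.4,fy=4.4,interpolation=cv2.INTER_CUBIC))
print(get_state()['time'])
E
```

```text
bias 0.5267670976572498 [0.51834727 0.11484487 0.07159746]
pressed [(69.4, np.float64(5.8)), (69.15, np.float64(6.8)), (69.03, np.float64(7.6)), (68.91, np.float64(7.5)), (68.79, np.float64(8.3)), (68.67, np.float64(8.8)), (68.55, np.float64(8.5)), (68.43, np.float64(9.5))] 20.3167
stroke [([2.1, -1.8, 8.6], 68.43), ([2.6, -2.5, 9.1], np.float64(68.27)), ([0.1, -2.2, 10.3], np.float64(68.16)), ([-1.1, -1.9, 11.1], np.float64(68.15)), ([-3.6, -1.6, 11.9], np.float64(68.2)), ([-0.7, -2.4, 9.5], np.float64(68.32))]
t 22.4667
bias 0.10260449125076969 [0.51827068 0.11486963 0.07163264]
pressed [(69.9, np.float64(2.8)), (69.65, np.float64(5.1)), (69.4, np.float64(5.9)), (69.15, np.float64(6.8)), (69.03, np.float64(7.8)), (68.91, np.float64(8.1)), (68.79, np.float64(8.7)), (68.67, np.float64(9.1))] 26.5083
stroke [([2.2, -1.4, 7.9], 68.67), ([2.4, -1.3, 9.5], np.float64(68.45)), ([0.5, -1.4, 10.7], np.float64(68.36)), ([-1.5, -1.8, 10.4], np.float64(68.38)), ([-4.0, -1.6, 11.3], np.float64(68.37)), ([-0.1, -1.4, 9.5], np.float64(68.44))]
t 28.6583
bias -0.08051997091263355 [0.5001585  0.08317975 0.07158968]
pressed [(69.9, np.float64(3.2)), (69.65, np.float64(5.5)), (69.4, np.float64(5.9)), (69.15, np.float64(7.0)), (69.03, np.float64(7.3)), (68.91, np.float64(8.2)), (68.79, np.float64(8.9)), (68.67, np.float64(9.4))] 32.9
stroke [([-2.9, -1.3, 10.0], 68.67), ([-1.7, -1.3, 9.9], np.float64(68.63)), ([0.9, -2.1, 9.3], np.float64(68.58)), ([3.3, -2.1, 9.1], np.float64(68.48)), ([-0.1, -2.3, 9.3], np.float64(68.36)), ([-3.0, -2.1, 11.0], np.float64(68.26))]
t 35.05
35.9
```

View pics/w3b.png

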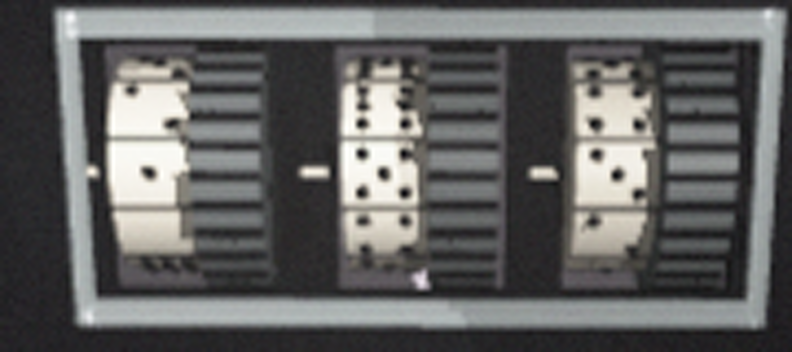

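The wheels read 3-5-1 from the box's left (image right to left), each face square to its pointer. Now the key.

```bash
python3 - <<'E'
from h import *
ctrl.movel(bp(.04,-.083,.11),max_speed=.25);ctrl.movel(bp(0,-.083,.09),max_speed=.2);ctrl.movel(bp(0,-.083,.0745),max_speed=.05);ctrl.pause(.1)
b=fz(8)[2];z=.0735;l=[]
while z>.063:
    ctrl.movel(bp(0,-.083,z),max_speed=.03);f=fz(3)[2]-b;l.append((round(z*1e3,2),round(float(f),1),round(float(get_state()['tcp_pos'][2])*1e3,2)))
    if f>11: break
    z-=.0005
ctrl.pause(.3);print(l,fz()[2]-b)
ctrl.movel(bp(0,-.083,.078),max_speed=.03);ctrl.pause(.2);print('free',fz()[2]-b)
ctrl.movel(bp(.0,-.083,.12),max_speed=.2);ctrl.movel(bp(.05,.004,.14),max_speed=.2);look('w4')
im=cv2.imread('pics/w4.png');cv2.imwrite('pics/w4b.png',cv2.resize(im[60:240,100:340],None,fx=3.3,fy=3.3,interpolation=cv2.INTER_CUBIC))
print(get_state()['time'])
E
```

```text
[(73.5, -0.2, 73.55), (73.0, 0.0, 73.0), (72.5, 0.2, 72.47), (72.0, 1.3, 72.08), (71.5, 1.7, 71.55), (71.0, 1.9, 71.02), (70.5, 2.7, 70.53), (70.0, 2.5, 70.02), (69.5, 2.8, 69.52), (69.0, 3.6, 69.01), (68.5, 4.1, 68.51), (68.0, 4.1, 68.03), (67.5, 3.6, 67.53), (67.0, 5.3, 67.11), (66.5, 10.7, 67.02), (66.0, 15.9, 66.92)] 15.579536389258958
free -0.6722093504485329
44.1833
```

View pics/w4b.png

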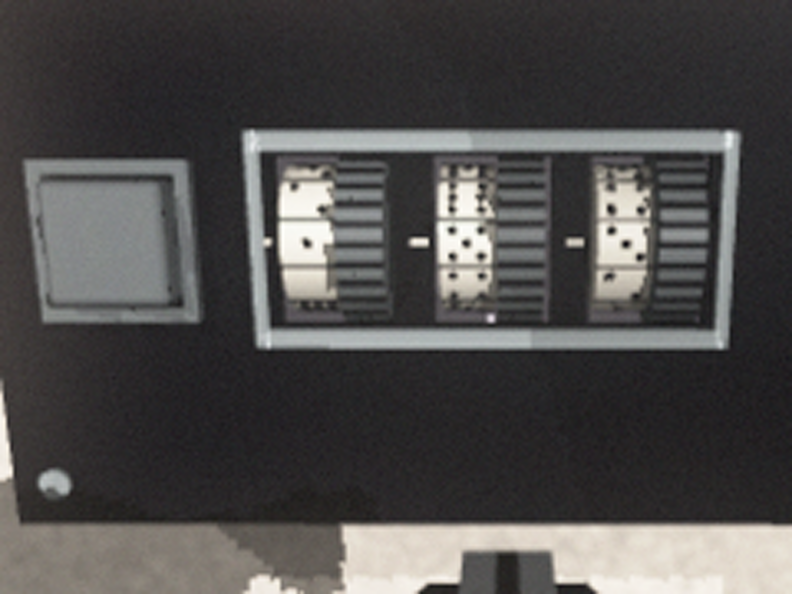

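The key is back up, at crop (105,240). The wheels still read 3-5-1, and the arm is clear of the box. I hand in.

```bash
python3 -c "
from h import *
ticket.close_job();print(get_state()['time'])"
```

```text
the job is handed in; nothing more can be done
the job is handed in; nothing more can be done
```

The wheels are set to 3-5-1 and the connect key was pressed fully home and released. I handed the job in at about 44 s; the limit is 70 s.

- **Wheels:** They started at 2-7-0. I drew the left rim one click away from the robot, the middle two clicks back and the right one click away. The downward force I sampled stayed between about 8 and 12 N, below the 16 N that bends an axle. The last close-up shows 3-5-1, each face square to its pointer.
- **Key:** It moved from 72 mm down to its hard stop at 67 mm, the full 5 mm. The force rose from about 5 N to 16 N at the stop, so it was home. On lifting clear the force returned to about zero, and the last picture shows the key standing up again.
- **Bystanders:** The tool stayed over the box while it worked and touched nothing else that I noticed. I did not take a final picture of the screwdriver, organiser and hot end.
- **Failed check:** My first look after the left wheel was blocked by the fingers, so I moved the tool and looked again. The later checks all agreed.

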